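# Ready the laminator: rollers closed, dial on the orange line, start

### The arm

A 6-joint arm with a two-finger parallel gripper is mounted at the origin on a cart in front of the work surface, level with it; the furniture and walls round the work are solid. World frame = base frame: x ahead of the robot, y to its left, z up, the work surface at z = 0. Lengths are in m, angles in rad, forces in N, time in s.
With the tool pointing down it reaches from about 0.35 to 0.775 m from the base axis. Payload 5.5 kg.
Tool frame: the origin (TCP) lies at the very end of the fingers, on their centre line; the grasp point (between the pads) lies ctrl.grip_depth behind it (ctrl.grip_depth is the distance from the TCP to the grasp point, in m); z points along the fingers, y is the line along which they close (so a half turn about z gives the same grasp; the last joint's range is limited). The gripper opens to 85 mm and grips with 20 to 120 N. Pads are 22 mm wide; open, the fingers measure 114 mm over their backs; the gripper's body (76 mm by 85 mm) begins 54 mm behind the grasp point. The pads swing forward as they close: fully open they stand 13 mm farther back than shut.
Start: joints at [1.173, 0.313, 0.046, 1.304, 0, 1.431], TCP at [0.147, 0.556, 0.231] pointing down, gripper open.
Joint ranges: [-2.76, 2.76], [-0.86, 1.69], [-1.03, 1.26], [-2.2, 2.34], [-1.47, 1.5], [-3.14, 3.14]. Speed limits (rad/s): [2.57, 2.57, 3.14, 3.14, 3.14, 3.14].

### API

Orientations are given as a unit quaternion [w, x, y, z].
In Python, from workcell import ctrl gives the robot as it stands.
- The arm moves only by the tool step_arm, never from a script. Its argument "targets" is a list of rows, each a list of 3 entries, a list of its own where there are three numbers: the shift along the world's x, y, z in units of 60 mm (1.0 is 60 mm), then the turn about the world's z in units of 10 degrees (1.0 is 10 degrees), then the opening, from 0 (shut) to 1 (fully open). In form: [[[dx, dy, dz], turn, fingers], ...]. A call has 1 to 12 rows; each row shifts and turns the commanded pose from where the row before left it; what a row does not reach is not made up. A row lasts 1/8 s, in which the tool goes at most 62.5 mm and 10.7 degrees, less where a joint would pass 70% of its speed; a pose out of reach is approached as far as the arm can. A call is refused whole if a number of a shift passes 1 or a number of a turn 1, either way. A call with a gripper value outside its range is refused whole. The fingers move at their own pace and stop on an object; "grip_force" is the grip in N (left out, the last holds). Time passes only in rows, so rows that do not move let the fingers close. It gives the time, the measured TCP pose, the force, the opening and the grip force at its end, in the units of the state.
- ctrl.state(): the state, without advancing time (a new reading comes with each control period).
- ctrl.snapshot(name): name is "scene" or "top" or "wrist"; returns (picture, depth): 384x512x3 uint8, red, green, blue; 384x512 float32, m along the optical axis (not along the pixel's ray), 0 where there is no reading.
- ctrl.camera_model(name): a dict with "vfov" (degrees; the focal length in pixels is half the picture's height over the tangent of half this angle, whatever the lens; pixels are square), "cx", "cy" (the principal point, pixels), "world_to_cam" (4x4, takes a point from world to camera coordinates). Camera axes: x right, y down, z forward; pixel columns grow to the right and rows downward; lengths in m; the calibration is good to about 2 mm. The wrist camera is an equidistant fisheye: a pixel r from the principal point sees the ray r / f radians off the axis. A picture is of the moment at which its call begins: read the wrist's pose just before it. camera_model takes no time and is no camera call; for the wrist camera it gives the pose at the moment of the call.
- ctrl.job_done(): hands the job in; it is judged then, once.
The state is a dict: "time": time; "q": joint angles; "joint_vel": joint speeds; "tau": joint torques, N m; "eef_pos": TCP position; "orientation": TCP orientation; "contact_force": force on the tool from outside, world axes, zero at the start; "torque": the same for the moment, N m; "opening": finger opening in m; "gripper_force": force on a finger pad.
Only numpy, scipy, OpenCV 4.12 (cv2) and the standard library are available. Lean on these libraries where they do the work, as an engineer would, in place of code of your own. Each camera call takes 0.05 s, during which the arm holds its last target. There are 200 camera calls.

### The job

Get the laminator on the desk ready for a thick pouch: push its blue roller lever fully back to close the rollers and turn the thickness dial until the white mark on its pointer lines up with the orange scale line; only when both are done, press the green start button fully in and let it come back out. Do it all by pushing with the fingertips, without gripping or lifting anything; do not shove the laminator out of its place, and leave the other things on the desk alone.

Things in the scene. Friction and masses are not known exactly. Their poses are not given: they have to be found in the camera images.
- laminator: White desktop laminator, 150 x 360 x 86 mm, 3.6 kg, loose on four rubber feet. Origin: centre of its underside, on the desk. x: from the infeed side (facing the robot, grey tray sticking out to x = -117 mm, 48 mm high) to the back; y: to its left; z up. Top z = 85 mm. Black control panel (top z = 86 mm) over the right part, y = -168 to -8 mm; lever on the left part.
- dial (a joint): Thickness dial on the control panel, upright axis at x = -12, y = -115 mm in the laminator's frame. Value in rad: 0 when the pointer points along the laminator's +x (to the back), growing clockwise seen from above; stops at -1.3 and 1.3. Printed lines every 0.4 rad; the orange one is at 0.4, the others are white. Stiff (0.04 N m), no clicks; stays where it is left.
- dial_top (a point): Point on the dial's axis at the top of its grip, 112 mm above the desk. Below the grip is a silver round skirt, radius 30 mm, its top 94 mm above the desk. The grip is a black bar along the pointer, 13 mm wide, 18 mm high, from 22 mm behind the axis to 31 mm ahead, then a pointed nose to 37.5 mm. Push it sideways on a flank near the nose.
- dial_mark (a point): Front end of the white index mark on top of the pointer's nose, 35.5 mm from the dial's axis; it turns with the dial.
- orange_line (a point): Middle of the orange scale line printed on the control panel, 46.5 mm from the dial's axis; the line is radial, 13 mm long and 3.2 mm wide.
- lever (a joint): Roller lever on the left of the top: hinge across the laminator (along its y) at x = 0, y = 140, z = 70 mm in its frame. Value in rad: 0 leaning 0.45 rad to the front (rollers released), growing as the lever swings back (+x); 0.9 at the rear stop, leaning 0.45 rad to the back (rollers closed). About 3 N at the grip moves it; it stays where it is left.
- lever_grip (a point): Centre of the lever's blue grip pad, 46 mm from the hinge; the pad is 11 mm thick, 26 mm wide (along y) and 20 mm long, on a steel blade 8 mm wide. It stands about 111 mm above the desk at either stop, 116 mm midway.
- start_button (a joint): Travel of the green start button in m: 0 out, 0.005 fully in. Spring: 1.5 N to start, 6.5 N fully in; it comes back out by itself.
- button_top (a point): Centre of the top face of the round green start button, 26 mm across, 96 mm above the desk, on the control panel to the left of the dial; it goes straight down.
- ruler: Clear ruler, 30 x 160 x 8 mm, lying behind the laminator; loose, to be left alone. Origin: centre of its underside; y along it.
- tape_measure: Yellow tape measure, 35 x 71 x 60 mm, standing behind the laminator's left half; loose, to be left alone. Origin: centre of its underside.
- scissors_1: Blue-handled scissors, 87 x 199 x 9 mm, lying on the desk to the right, in front of the blue desk pad; loose, to be left alone. Origin: centre of their underside; y along them.
- pen_3: Blue and white marker pen, 17 x 135 x 16 mm, lying behind the laminator and the ruler; loose, to be left alone. Origin: centre of its underside; y along it.
- tube_1: Red and white tube, 40 x 136 x 27 mm, lying on the right of the desk in front of the blue desk pad; loose, to be left alone. Origin: centre of its underside; y along it.

How it is judged:
By the outcome, as a careful person would: the job done as asked, in the order asked, and still so for the second after the job is handed in, with the robot touching nothing.
It also fails if it takes over 54 s, if anything falls off the work surface, if the arm or the gripper's body presses on something with over 40 N, if the wrist force passes 120 N, or if a joint passes its speed limit or range.

## Working session

There is one attempt and no reset: what is moved stays moved. The work goes in short steps, Python scripts to look and compute and a tool call to move; the robot and the scene stay as the last step left them, time stands still between calls to the robot, and variables do not carry over. Pictures are saved under pics/ and viewed, at most 13 in all, crops included, and the job is handed in when it is done.

Besides the shell and the picture viewer there is one more tool, called after "Request:" in YAML: its name, and indented under it one key for each argument. step_arm: Moves the arm, as the interface text tells. Its arguments: {"type":"object","properties":{"targets":{"type":"array","items":{"type":"array"}},"grip_force":{"type":"number"}},"required":["targets"]}

```bash
mkdir -p pics; ls
cat > h.py <<'E'
import numpy as np,cv2
from workcell import ctrl
def snap(n,f=None):
    m=ctrl.camera_model(n); p,d=ctrl.snapshot(n)
    if f: cv2.imwrite('pics/'+f,p[:,:,::-1])
    return p,d,m
def ray(m,u,v,wrist=False):
    f=192/np.tan(np.radians(m['vfov'])/2); a=np.array([u-m['cx'],v-m['cy']])
    if wrist:
        r=np.hypot(*a); t=r/f; d=np.array([*(a/max(r,1e-9)*np.sin(t)),np.cos(t)])
    else: d=np.array([a[0]/f,a[1]/f,1])
    T=np.linalg.inv(m['world_to_cam']); return T[:3,3],T[:3,:3]@d
def onz(m,u,v,z,wrist=False):
    o,d=ray(m,u,v,wrist); return o+d*(z-o[2])/d[2]
def pix(m,p):
    f=192/np.tan(np.radians(m['vfov'])/2); c=m['world_to_cam']@np.array([*p,1]); return m['cx']+f*c[0]/c[2],m['cy']+f*c[1]/c[2]
def two(r1,r2):
    A=[];b=[]
    for o,d in (r1,r2):
        d=d/np.linalg.norm(d);P=np.eye(3)-np.outer(d,d);A.append(P);b.append(P@o)
    return np.linalg.lstsq(np.vstack(A),np.hstack(b),rcond=None)[0]
E
python3 - <<'E'
from h import *
s=ctrl.state();print(s['time'],s['eef_pos'],s['orientation'],s['opening'],ctrl.grip_depth)
a=snap('scene','s1.png');b=snap('top','t1.png')
for m in(a[2],b[2]):print(m['vfov'],np.linalg.inv(m['world_to_cam'])[:3].round(3))
cv2.imwrite('pics/st1.png',cv2.resize(np.vstack([a[0],b[0]])[:,:,::-1],None,fx=.78,fy=.78))
E
```

```text
pics
0.0 [0.14639724 0.55552065 0.2303793 ] [-2.49242540e-04  1.28523423e-01  9.91706034e-01 -9.00320993e-04] 0.08538922828058368 0.0187
45.9416150924617 [[ 0.469 -0.571  0.674 -0.269]
 [-0.883 -0.29   0.369 -0.519]
 [-0.016 -0.768 -0.64   0.94 ]]
54.02908877230721 [[-0.023 -0.984  0.176  0.388]
 [-1.     0.021 -0.015 -0.029]
 [ 0.011 -0.176 -0.984  1.319]]
```

View pics/t1.png

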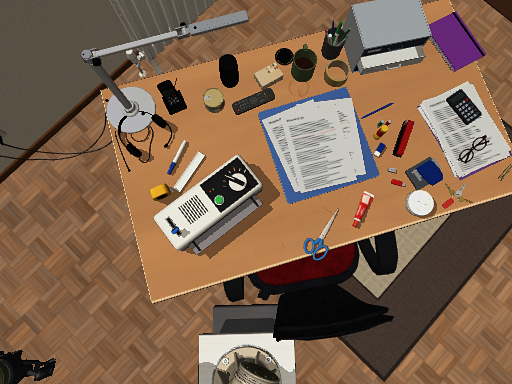

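View pics/s1.png

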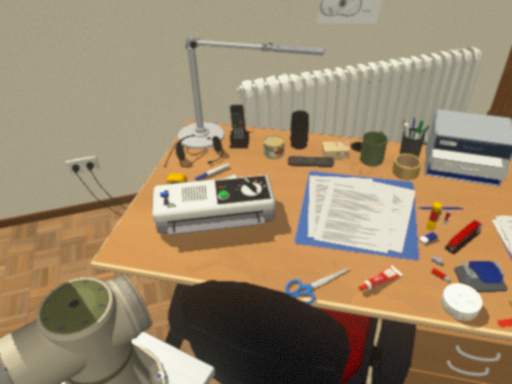

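The top view shows the laminator at about (208,203), turned roughly 30° to the left. The green button is at (219,200), the dial at (238,180) and the blue lever at (176,231). The scene view shows the same things: button (224,196), dial (255,186), lever (166,198).

Run:
```python
from h import *
R={}
for n,f in(('scene','s1.png'),('top','t1.png')):
    p=cv2.imread('pics/'+f);m=ctrl.camera_model(n);h=cv2.cvtColor(p,cv2.COLOR_BGR2HSV)
    box=(145,170,285,240) if n=='scene' else (150,150,270,255)
    x0,y0,x1,y1=box
    for c,lo,hi in(('green',(50,100,80),(85,255,255)),('blue',(100,120,60),(125,255,255)),('orange',(8,180,180),(18,255,255))):
        k=cv2.inRange(h[y0:y1,x0:x1],lo,hi);N,_,st,ce=cv2.connectedComponentsWithStats(k)
        L=[(st[i,4],(ce[i]+[x0,y0]).round(1)) for i in range(1,N) if st[i,4]>3 or c=='orange'];print(n,c,L[:8])
        if L: R[n,c]=max(L,key=lambda t:t[0])[1]
    R[n]=m
    crop=p[y0:y1,x0:x1]
for c in('green','blue'):
    print(c,two(ray(R['scene'],*R['scene',c]),ray(R['top'],*R['top',c])).round(4))
m=R['top'];print('green z.096',onz(m,*R['top','green'],.096),'blue z.111',onz(m,*R['top','blue'],.111))
# laminator white+black outline in top
p=cv2.imread('pics/t1.png');cv2.imwrite('pics/t1c.png',cv2.resize(p[145:260,145:275],None,fx=5,fy=5,interpolation=cv2.INTER_CUBIC))
```

```text
scene green [(np.int32(53), array([223.1, 192.8]))]
scene blue [(np.int32(16), array([164. , 193.2]))]
scene orange [(np.int32(1), array([166., 180.]))]
top green [(np.int32(48), array([218.6, 199.6]))]
top blue [(np.int32(41), array([170.8, 167.2])), (np.int32(28), array([174.8, 230. ]))]
top orange [(np.int32(2), array([234. , 169.5])), (np.int32(2), array([158.5, 185. ])), (np.int32(1), array([161., 184.])), (np.int32(1), array([156., 186.])), (np.int32(1), array([150., 193.])), (np.int32(1), array([159., 195.])), (np.int32(1), array([161., 194.])), (np.int32(1), array([151., 196.]))]
green [0.5866 0.0791 0.0984]
blue [ 0.6872  0.3159 -0.0446]
green z.096 [0.58605486 0.08067029 0.096     ] blue z.111 [0.69493435 0.23581129 0.111     ]
```

View pics/t1c.png

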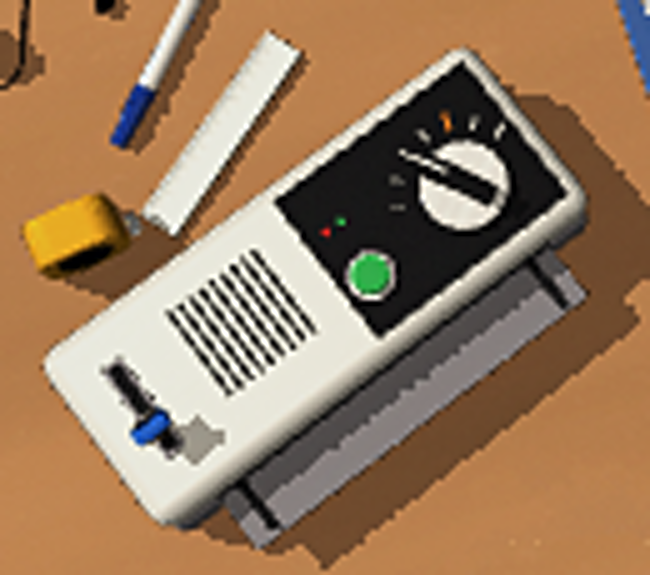

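The crop shows the pointer to the left of the orange line, so it needs about 1 rad clockwise. The lever leans to the front. I'll fit the laminator's frame next.

Run:
```python
from h import *
m=ctrl.camera_model('top');p=cv2.imread('pics/t1.png')
C=np.array([(465,45),(585,195),(165,525),(42,362)])/5+145-.4
W=np.array([onz(m,*c,.082) for c in C])[:,:2];print(W.round(4))
r=cv2.minAreaRect((W*1000).astype(np.float32));print(r)
g=two(ray(ctrl.camera_model('scene'),223.1,192.8),ray(m,218.6,199.6))
b=two(ray(ctrl.camera_model('scene'),164,193.2),ray(m,174.8,230));print('green',g,'blue',b)
c=W.mean(0);yv=(W[2]+W[3]-W[0]-W[1]);yaw=np.arctan2(-yv[0],yv[1]);print('c',c,'yaw',yaw,np.degrees(yaw))
R=np.array([[np.cos(yaw),-np.sin(yaw)],[np.sin(yaw),np.cos(yaw)]])
for n,l in(('dial',(-.012,-.115)),('grip',(-.02,.14)),('hinge',(0,.14))):print(n,c+R@l)
print('green lam',R.T@(onz(m,218.6,199.6,.096)[:2]-c), 'blue lam',R.T@(onz(m,174.8,230,.111)[:2]-c))
D=onz(m,*(np.array([462,184])/5+144.6),.094)
print('dial seen lam',R.T@(D[:2]-c))
```

```text
[[ 0.7452  0.0167]
 [ 0.6395 -0.0623]
 [ 0.4271  0.2155]
 [ 0.535   0.2976]]
((587.3233642578125, 116.95685577392578), (135.65533447265625, 350.8811950683594), 37.2830696105957)
green [0.58664374 0.07911175 0.09841307] blue [0.48863017 0.21710775 0.11749808]
c [0.58670423 0.11686897] yaw 0.6475955660862405 37.10449276812697
dial [0.6465099  0.01791301]
grip [0.48629562 0.21645868]
hinge [0.50224635 0.2285241 ]
green lam [-0.02235549 -0.02847803] blue lam [-0.01653628  0.14121875]
dial seen lam [-0.01122912 -0.11355074]
```

Request:
step_arm:
  targets:
    - [[0.8, -0.8, 0.2], 1, 0]
    - [[0.8, -0.8, 0.2], 1, 0]
    - [[0.8, -0.8, 0], 1, 0]
    - [[0.8, -0.8, 0], 1, 0]
    - [[0.8, -0.8, 0], 1, 0]
    - [[0.8, -0.8, 0], 0, 0]
    - [[0.8, -0.8, 0], 0, 0]
    - [[0.8, -0.6, 0], 0, 0]
    - [[0.6, -0.4, 0], 0, 0]
    - [[0, 0, 0], 0, 0]
    - [[0, 0, 0], 0, 0]

```text
time: 1.48
eef_pos: [0.5256, 0.2019, 0.2519]
orientation: [-0.001, -0.277, 0.961, 0.0]
contact_force: [0.6, -0.0, -0.6]
opening: -0.0
gripper_force: 0.0
```

Run:
```python
from h import *
p,d,m=snap('wrist','w1.png');print(m['vfov'],m['cx'],m['cy'],np.linalg.inv(m['world_to_cam'])[:3].round(3))
```

```text
65.70646984690485 257.5989713312349 195.7532539465178 [[-0.533  0.816  0.224  0.469]
 [ 0.846  0.514  0.141  0.166]
 [ 0.     0.265 -0.964  0.395]]
```

View pics/w1.png

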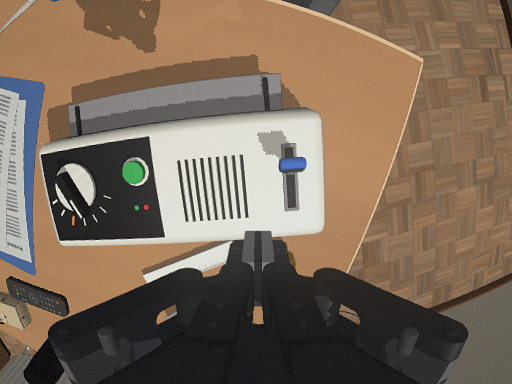

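The wrist view shows the blue grip at (292,163), the button at (134,172), the dial at (75,190), and the orange line at about (73,220).

Run:
```python
from h import *
m=ctrl.camera_model('wrist');p=cv2.imread('pics/w1.png');h=cv2.cvtColor(p,cv2.COLOR_BGR2HSV)
mt=ctrl.camera_model('top')
c=np.array([.5867,.1169]);yaw=.6476;R=np.array([[np.cos(yaw),-np.sin(yaw)],[np.sin(yaw),np.cos(yaw)]])
def cen(k,x0,y0,x1,y1):
    N,_,st,ce=cv2.connectedComponentsWithStats(k[y0:y1,x0:x1]);i=1+np.argmax(st[1:,4]);return ce[i]+[x0,y0],st[i]
G,_=cen(cv2.inRange(h,(50,100,80),(85,255,255)),110,150,160,195)
B,_=cen(cv2.inRange(h,(100,120,60),(125,255,255)),260,140,320,190)
O,so=cen(cv2.inRange(h,(5,150,130),(20,255,255)),50,205,90,235)
lam=lambda w:(R.T@(w[:2]-c)*1000).round(1)
for n,px,z in(('green',G,.096),('blue',B,.113),('orange',O,.086)):
    w=onz(m,*px,z,True);print(n,px,w.round(4),lam(w))
print(so)
print('tri green',two(ray(m,*G,True),ray(mt,218.6,199.6)),'blue',two(ray(m,*B,True),ray(mt,174.8,230)))
# corners via image: body top corners
for px in((42,146),(322,112),(323,230),(60,241)):
    w=onz(m,*px,.082,True);print(px,lam(w))
cv2.imwrite('pics/w1c.png',cv2.resize(p[140:245,35:160],None,fx=5,fy=5,interpolation=cv2.INTER_CUBIC))
```

```text
green [132.84382872 172.34508816] [0.5883 0.0811 0.096 ] [-20.3 -29.5]
blue [292.4738806  163.23134328] [0.4887 0.2187 0.113 ] [-16.7 140.3]
orange [ 72.81818182 219.95454545] [0.6941 0.0285 0.086 ] [  32.3 -135.2]
[22 11  3 10 22]
tri green [0.58670226 0.08110351 0.09765265] blue [0.48825169 0.21839271 0.11561006]
(42, 146) [ -67.8 -166.3]
(322, 112) [-64.3 178.9]
(323, 230) [ 68.6 175. ]
(60, 241) [  62.6 -172.1]
```

View pics/w1c.png

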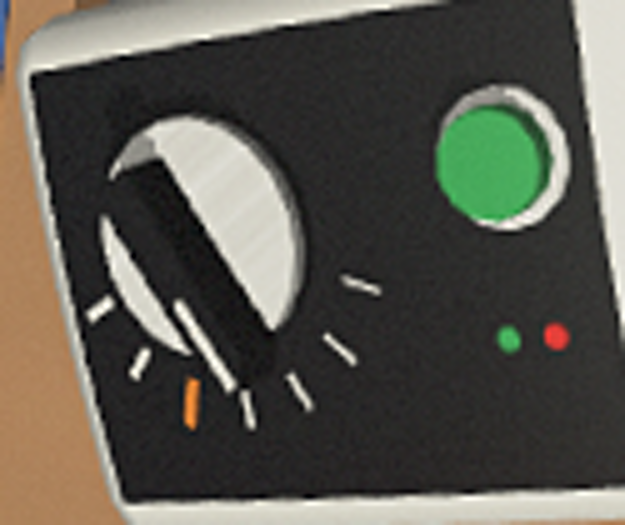

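Request:
step_arm:
  targets:
    - [[-0.5, 0, -0.6], 0.5, 0]
    - [[-0.57, -0.07, -0.8], 0, 0]
    - [[0, 0, -0.8], 0, 0]
    - [[0, 0, -0.22], 0, 0]
    - [[0, 0, 0], 0, 0]

```text
time: 2.15
eef_pos: [0.4618, 0.1984, 0.1076]
orientation: [-0.0, -0.32, 0.948, 0.0]
contact_force: [1.3, -0.2, 0.4]
opening: 0.0001
gripper_force: 0.0
```

Request:
step_arm:
  targets:
    - [[0.12, 0.09, 0], 0, 0]
    - [[0.12, 0.09, 0], 0, 0]
    - [[0.12, 0.09, 0], 0, 0]
    - [[0.12, 0.09, 0], 0, 0]
    - [[0.1, 0.075, 0], 0, 0]
    - [[0, 0, 0], 0, 0]

```text
time: 2.9
eef_pos: [0.4979, 0.2245, 0.1072]
orientation: [0.001, -0.319, 0.948, 0.0]
contact_force: [-0.0, 0.1, 0.4]
opening: 0.0003
gripper_force: 0.0
```

Run:
```python
from h import *
m=ctrl.camera_model('wrist');mw=m  # arm moved; use stored w1 pose
T=np.array([[-0.533,.816,.224,.469],[.846,.514,.141,.166],[0,.265,-.964,.395],[0,0,0,1]]);m=dict(m);m['world_to_cam']=np.linalg.inv(T)
D=np.array([.6465,.0179])
for z in(.112,.110):
    w=onz(m,233/5+34.6,388/5+139.6,z,True);v=w[:2]-D;print(w,np.hypot(*v),.6476-np.arctan2(v[1],v[0]))
p,d,m2=snap('wrist','w2.png')
c=np.array([.5867,.1169]);yaw=.6476;R=np.array([[np.cos(yaw),-np.sin(yaw)],[np.sin(yaw),np.cos(yaw)]])
h=cv2.cvtColor(p,cv2.COLOR_RGB2HSV);k=cv2.inRange(h,(100,120,60),(125,255,255))
N,_,st,ce=cv2.connectedComponentsWithStats(k)
for i in range(1,N):
    if st[i,4]>20: print(ce[i],st[i],R.T@(onz(m2,*ce[i],.113,True)[:2]-c))
```

```text
[0.66459262 0.04932837 0.112     ] 0.036264107301247676 -0.4008526865437445
[0.6659749  0.04850384 0.11      ] 0.036274875855850396 -0.3564733428095619
```

Request:
step_arm:
  targets:
    - [[0.05, 0.04, 0], 0, 0]
    - [[0.05, 0.04, 0], 0, 0]
    - [[0, 0, 0], 0, 0]

```text
time: 3.32
eef_pos: [0.5026, 0.2285, 0.1068]
orientation: [-0.001, -0.319, 0.948, 0.0]
contact_force: [-1.7, -1.0, -0.6]
opening: 0.0003
gripper_force: 1.2
```

Run:
```python
from h import *
print(ctrl.state()['contact_force'])
p,d,m=snap('wrist','w2.png');t,_,mt=snap('top','t2.png')
cv2.imwrite('pics/c2.png',np.hstack([p[100:340,140:400][:,:,::-1],cv2.resize(t[190:250,145:210][:,:,::-1],(260,240))]))
```

```text
[-1.68814022 -0.98760602 -0.55836024]
```

View pics/c2.png

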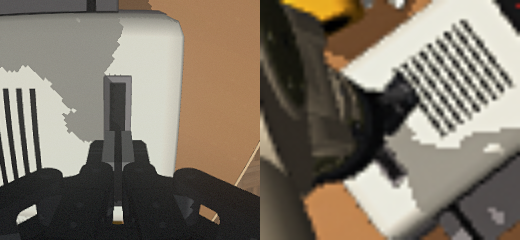

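The fingers hide the lever here: in the left half only the empty slot shows, at about (118,95). I'll push on in small steps and watch the force.

Request:
step_arm:
  targets:
    - [[0.04, 0.03, 0], 0, 0]
    - [[0.04, 0.03, 0], 0, 0]
    - [[0, 0, 0], 0, 0]

```text
time: 3.8
eef_pos: [0.5069, 0.232, 0.1071]
orientation: [-0.001, -0.319, 0.948, -0.0]
contact_force: [-4.9, -3.4, -0.8]
opening: 0.0002
gripper_force: 2.6
```

Request:
step_arm:
  targets:
    - [[0.03, 0.02, 0], 0, 0]
    - [[0.03, 0.02, 0], 0, 0]
    - [[0, 0, 0], 0, 0]

```text
time: 4.18
eef_pos: [0.5073, 0.2323, 0.1068]
orientation: [-0.004, -0.319, 0.948, -0.001]
contact_force: [-12.3, -9.6, 7.4]
opening: -0.0
gripper_force: 8.7
```

Request:
step_arm:
  targets:
    - [[-0.25, -0.2, 0], 0, 0]
    - [[-0.4, -0.3, 0.3], 0, 0]
    - [[0, 0, 0.8], 0, 0]
    - [[0.6, -0.6, 0.8], 0, 0]
    - [[0.8, -0.8, 0.5], 0, 0]
    - [[0.8, -0.8, 0], 0, 0]
    - [[0, 0, 0], 0, 0]
    - [[0, 0, 0], 0, 0]

```text
time: 5.18
eef_pos: [0.5896, 0.088, 0.2414]
orientation: [0.0, -0.319, 0.948, 0.0]
contact_force: [-0.3, -0.1, 0.7]
opening: -0.0001
gripper_force: 0.0
```

Run:
```python
from h import *
print(ctrl.state()['eef_pos'],ctrl.state()['contact_force'])
p,d,m=snap('wrist','w3.png');t,_,mt=snap('top','t3.png')
np.save('w3.npy',m['world_to_cam'])
c=np.array([.5867,.1169]);yaw=.6476;R=np.array([[np.cos(yaw),-np.sin(yaw)],[np.sin(yaw),np.cos(yaw)]])
for n,im,mm,z,wr in(('w',p,m,.113,True),('t',t,mt,.113,False)):
    h=cv2.cvtColor(im,cv2.COLOR_RGB2HSV)
    for nm,lo,hi,z in(('blue',(100,120,60),(125,255,255),.113),('green',(50,100,80),(85,255,255),.096),('orange',(5,150,130),(20,255,255),.086)):
        N,_,st,ce=cv2.connectedComponentsWithStats(cv2.inRange(h,lo,hi))
        for i in range(1,N):
            l=R.T@(onz(mm,*ce[i],z,wr)[:2]-c)
            if st[i,4]>5 and abs(l[0])<.08 and abs(l[1])<.18: print(n,nm,ce[i].round(1),st[i,4],(l*1000).round(1))
```

```text
[0.58958219 0.08802134 0.24141363] [-0.28185488 -0.08281446  0.70335017]
w blue [414.4 217.2] 13 [ 16.3 143.1]
w blue [412.5 227.7] 139 [ 28.4 142.9]
w green [252.  177.9] 485 [-21.1 -30.8]
w green [246.  215.7] 24 [ 18.6 -37.1]
w orange [159.2 223. ] 36 [  31.7 -134.8]
t green [218.6 199.6] 48 [-22.4 -28.5]
t orange [232.6 158.6] 67 [  61.5 -151.1]
```

View pics/w3.png

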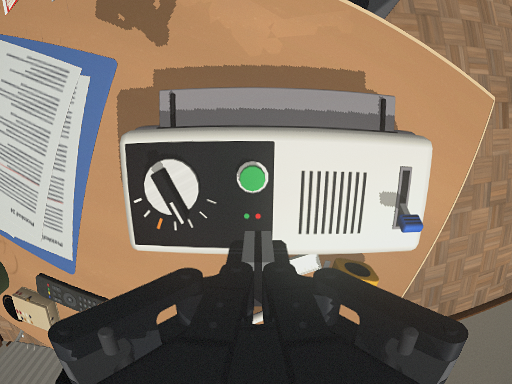

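The lever is at the rear stop and the laminator has not moved. The grip shows at (411,224), the dial at (172,188) and the orange line at (159,223). Next I'll move down to the left flank of the pointer.

Request:
step_arm:
  targets:
    - [[0.35, -0.28, -0.2], -1, 0]
    - [[0.35, -0.28, -0.6], -1, 0]
    - [[0, 0, -0.8], -0.3, 0]
    - [[0, 0, -0.5], 0, 0]
    - [[0, 0, -0.25], 0, 0]
    - [[0, 0, 0], 0, 0]
    - [[0.15, -0.06, 0], 0, 0]
    - [[0.15, -0.06, 0], 0, 0]
    - [[0.1, -0.04, 0], 0, 0]
    - [[0, 0, 0], 0, 0]

```text
time: 6.52
eef_pos: [0.6564, 0.0442, 0.101]
orientation: [0.001, -0.123, 0.992, -0.0]
contact_force: [0.3, 0.1, 1.9]
opening: 0.0002
gripper_force: 0.4
```

Run:
```python
from h import *
p,d,m=snap('wrist','w4.png');np.save('w4.npy',m['world_to_cam'])
cv2.imwrite('pics/w4c.png',cv2.resize(p[120:300,130:380][:,:,::-1],None,fx=3,fy=3,interpolation=cv2.INTER_CUBIC))
```

```text
(no output)
```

View pics/w4c.png

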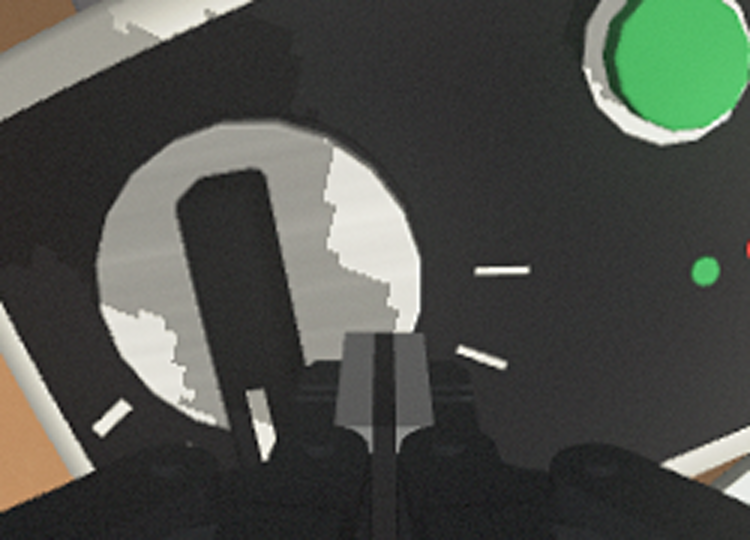

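The pointer is already turning. In this crop the bar runs from (222,175) to about (262,440), the finger is on its left flank, and the scale lines are at (502,270) and (480,357). I'll work out the angle.

Run:
```python
from h import *
m=ctrl.camera_model('wrist');yaw=.6476
m['world_to_cam']=np.load('w4.npy')
f=lambda x,y,z:onz(m,x/3+130-.33,y/3+120-.33,z,True)[:2]
for a,b,z in(((180,225),(228,430),.112),((266,182),(303,358),.112),((475,270),(529,270),.086),((458,349),(506,366),.086),((130,402),(95,432),.086)):
    v=f(*b,z)-f(*a,z);print(f(*a,z),f(*b,z),yaw-np.arctan2(v[1],v[0]))
```

```text
[0.6339035  0.00513922] [0.66742285 0.01931671] 0.24745470750169335
[0.62389384 0.01695274] [0.65096905 0.02884715] 0.23367125092160618
[0.63730025 0.05649946] [0.63482454 0.06646282] -1.1667451013164045
[0.65356704 0.0577592 ] [0.65484319 0.06792574] -0.7983249455824879
[ 0.68185067 -0.00311515] [ 0.6911588  -0.00963929] 1.25893493309986
```

Request:
step_arm:
  targets:
    - [[0.01, -0.03, 0], 0, 0]
    - [[0.01, -0.025, 0], 0, 0]
    - [[0, 0, 0], 0, 0]
    - [[-0.03, 0.2, 0], 0, 0]
    - [[-0.1, 0.3, 0], 0, 0]
    - [[-0.4, 0.2, 0.3], 0, 0]
    - [[-0.6, 0, 0.4], 0, 0]
    - [[0, 0, 0], 0, 0]
    - [[0, 0, 0], 0, 0]

```text
time: 7.7
eef_pos: [0.5885, 0.0839, 0.1424]
orientation: [0.0, -0.124, 0.992, -0.0]
contact_force: [0.3, 0.4, 0.0]
opening: -0.0001
gripper_force: 0.0
```

Run:
```python
from h import *
print(ctrl.state()['eef_pos'])
p,d,m=snap('wrist','w5.png');np.save('w5.npy',m['world_to_cam'])
f=192/np.tan(np.radians(m['vfov'])/2)
c=m['world_to_cam']@np.array([.6465,.0179,.1,1]);r=np.hypot(c[0],c[1]);t=np.arctan2(r,c[2]);u=int(m['cx']+f*t*c[0]/r);v=int(m['cy']+f*t*c[1]/r)
u0=max(u-65,0);v0=max(v-60,0);print(u0,v0)
cv2.imwrite('pics/w5c.png',cv2.resize(p[v0:v0+120,u0:u0+130][:,:,::-1],None,fx=5,fy=5,interpolation=cv2.INTER_CUBIC))
```

```text
[0.58853714 0.08393539 0.14238498]
88 208
```

View pics/w5c.png

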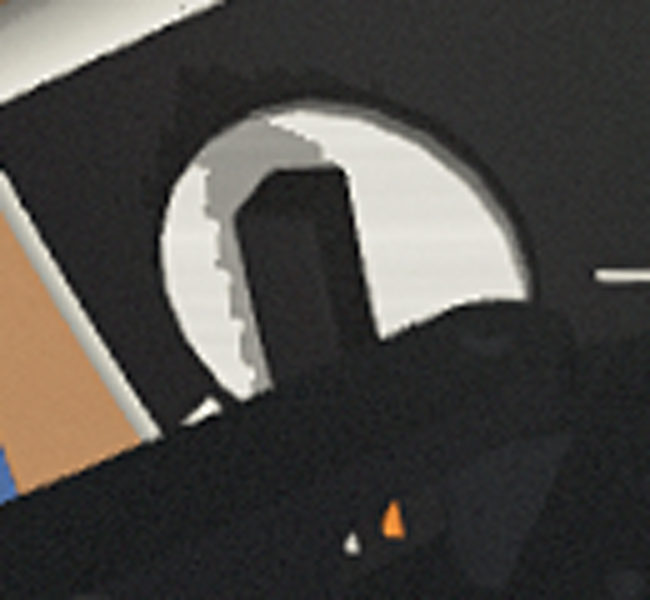

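The gripper hides the nose in this view: only the orange line shows, at (393,520) through a gap. I'll move behind the dial and look again.

Request:
step_arm:
  targets:
    - [[0.4, 0, 0.7], 0, 0]
    - [[0.7, -0.2, 0.5], 0, 0]
    - [[0.7, -0.3, 0.1], 0, 0]
    - [[0, 0, 0], 0, 0]
    - [[0, 0, 0], 0, 0]

```text
time: 8.38
eef_pos: [0.6959, 0.0533, 0.2184]
orientation: [-0.002, -0.123, 0.992, 0.0]
contact_force: [0.5, -0.6, -1.0]
opening: -0.0004
gripper_force: 0.0
```

```bash
cat > look.py <<'E'
import sys
from h import *
n=sys.argv[1]
print(ctrl.state()['eef_pos'])
p,d,m=snap('wrist',n+'.png');np.save(n+'.npy',m['world_to_cam'])
f=192/np.tan(np.radians(m['vfov'])/2)
c=m['world_to_cam']@np.array([.6465,.0179,.1,1]);r=np.hypot(c[0],c[1]);t=np.arctan2(r,c[2]);u=int(m['cx']+f*t*c[0]/r);v=int(m['cy']+f*t*c[1]/r)
u0=max(u-65,0);v0=max(v-60,0);print(u0,v0)
h=cv2.cvtColor(p,cv2.COLOR_RGB2HSV)
N,_,st,ce=cv2.connectedComponentsWithStats(cv2.inRange(h,(5,150,130),(20,255,255))[v0:v0+120,u0:u0+130])
for i in range(1,N):
    if st[i,4]>8: print('orange',ce[i],st[i,4],onz(m,*(ce[i]+[u0,v0]),.086,True))
cv2.imwrite('pics/'+n+'c.png',cv2.resize(p[v0:v0+120,u0:u0+130][:,:,::-1],None,fx=5,fy=5,interpolation=cv2.INTER_CUBIC))
E
python3 look.py w6
```

```text
[0.69591659 0.05331697 0.21835751]
167 68
orange [ 66.46808511 111.12765957] 47 [0.69388836 0.02879014 0.086     ]
```

View pics/w6c.png

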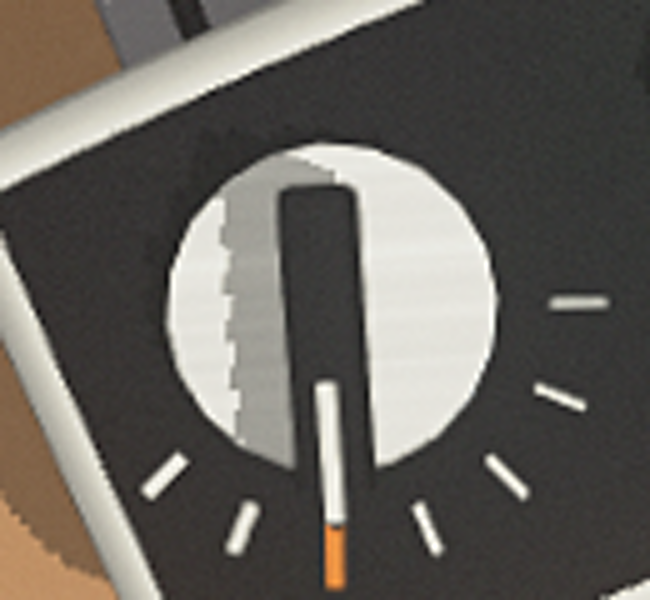

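The mark runs from (326,385) to (336,520) and the orange line is at (335,555), so they are nearly lined up. I'll measure what is left.

```bash
cat > ang.py <<'E'
import sys
from h import *
n,u0,v0=sys.argv[1],int(sys.argv[2]),int(sys.argv[3])
x0,x1,y0,y1=map(int,sys.argv[4:])  # mark box in crop(x5)
p=cv2.imread('pics/'+n+'.png');m=ctrl.camera_model('wrist');m['world_to_cam']=np.load(n+'.npy');yaw=.6476
h=cv2.cvtColor(p,cv2.COLOR_BGR2HSV)
def fit(k,z):
    v,u=np.nonzero(k);w=np.array([onz(m,a,b,z,True)[:2] for a,b in zip(u,v)],np.float32)
    l=cv2.fitLine(w,cv2.DIST_L2,0,.01,.01).ravel();d=l[:2] if l[0]>0 else -l[:2]
    return w,l[2:],yaw-np.arctan2(d[1],d[0])
B=np.zeros(p.shape[:2],np.uint8);B[v0+y0//5:v0+y1//5,u0+x0//5:u0+x1//5]=1
w,c,a=fit((h[:,:,2]>130)*(h[:,:,1]<70)*B,.112)
O=np.zeros_like(B);O[v0:v0+120,u0:u0+130]=1
wo,co,ao=fit((cv2.inRange(h,(5,120,100),(22,255,255))>0)*O,.086)
print('mark',len(w),c,a,'orange',len(wo),co,ao)
# axis from orange centre & nominal angle; and from skirt estimate
t=yaw-.4
C1=wo.mean(0)-.0465*np.array([np.cos(t),np.sin(t)])
R=np.array([[np.cos(yaw),-np.sin(yaw)],[np.sin(yaw),np.cos(yaw)]])
s=h[:,:,2]*0;k=((h[:,:,2]>95)*(h[:,:,1]<60)).astype(np.uint8)*O
i=np.argmax(cv2.connectedComponentsWithStats(k)[2][1:,4])+1
N,L,st,ce=cv2.connectedComponentsWithStats(k)
pts=np.vstack([np.argwhere(L==j)[:,::-1] for j in range(1,N) if st[j,4]>100]).astype(np.float32)
W=np.array([onz(m,*q,.094,True)[:2] for q in cv2.convexHull(pts)[:,0]],np.float32)
C2,r=cv2.minEnclosingCircle(W)
for C in(C1,np.array(C2)):
    v=c-C;vo=wo.mean(0)-C;print(C,'mark ang',yaw-np.arctan2(v[1],v[0]),np.hypot(*v),'orange ang',yaw-np.arctan2(vo[1],vo[0]))
print(r)
E
python3 ang.py w6 167 68 310 350 380 515
```

```text
mark 114 [0.6694065  0.02440984] 0.3377297 orange 199 [ 0.69394016 -0.01537576] 0.036307395
[ 0.64885831 -0.02677188] mark ang -0.541419393723263 0.05515247145615958 orange ang 0.3999999999999999
[0.64891022 0.00265073] mark ang -0.1676756924235091 0.029892392531105587 orange ang 1.0283837018197262
0.061323508620262146
```

```bash
sed -i 's/^O=np.zeros_like(B).*/O=np.zeros_like(B);O[v0+y1\/\/5-2:v0+y1\/\/5+18,u0+x0\/\/5-4:u0+x1\/\/5+4]=1/; s/^s=h.*k=/O=np.zeros_like(B);O[v0+24:v0+97,u0+30:u0+103]=1;k=/; s/st\[j,4\]>100/st[j,4]>200/' ang.py; python3 ang.py w6 167 68 310 350 380 515
```

```text
mark 114 [0.6694065  0.02440984] 0.3377297 orange 51 [0.6938833  0.02880913] 0.41522622
[0.64880127 0.01741302] mark ang 0.32025054291308586 0.021760742022589055 orange ang 0.3999999999999999
[0.6476351  0.01778943] mark ang 0.3523970611780226 0.022755712483904855 orange ang 0.4136878538980072
0.030294200405478477
```

Request:
step_arm:
  targets:
    - [[-0.8, 0.3, -0.2], 0, 0]
    - [[0, 0, -0.8], 0, 0]
    - [[0, 0, -0.6], 0, 0]
    - [[0, 0, -0.4], 0, 0]
    - [[0, 0, 0], 0, 0]
    - [[0.1, -0.3, 0], 0, 0]
    - [[0.03, -0.15, 0], 0, 0]
    - [[0, -0.05, 0], 0, 0]
    - [[0.01, -0.025, 0], 0, 0]
    - [[0, 0, 0], 0, 0]
    - [[0, 0, 0], 0, 0]

```text
time: 9.8
eef_pos: [0.6572, 0.0403, 0.1011]
orientation: [0.001, -0.124, 0.992, 0.0]
contact_force: [-0.1, 3.8, 5.1]
opening: -0.0001
gripper_force: 2.5
```

Request:
step_arm:
  targets:
    - [[-0.04, 0.225, 0], 0, 0]
    - [[-0.1, 0.3, 0], 0, 0]
    - [[0, 0, 0.7], 0, 0]
    - [[0, 0, 0.8], 0, 0]
    - [[0.3, -0.1, 0.5], 0, 0]
    - [[0.5, -0.2, 0], 0, 0]
    - [[0, 0, 0], 0, 0]
    - [[0, 0, 0], 0, 0]

```text
time: 10.8
eef_pos: [0.6952, 0.0542, 0.2191]
orientation: [-0.002, -0.124, 0.992, 0.0]
contact_force: [-0.3, -0.3, -0.1]
opening: -0.0003
gripper_force: 0.0
```

```bash
python3 look.py w7
```

```text
[0.69516902 0.05421452 0.21914298]
166 68
orange [ 66.53846154 110.73076923] 52 [0.69320743 0.02868458 0.086     ]
```

View pics/w7c.png

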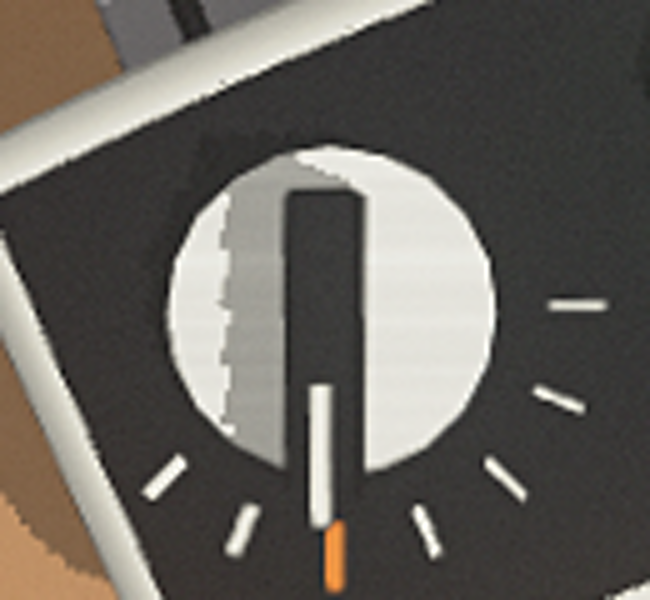

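The mark is now vertical from (320,385) to (320,525), and the orange line is at (335,555). I'll measure it.

```bash
python3 ang.py w7 166 68 304 339 385 518
```

```text
mark 104 [0.6699307  0.02271895] 0.41615 orange 55 [0.6935725  0.02879249] 0.44694674
[0.64849049 0.01739637] mark ang 0.40426687249615134 0.022090997015987924 orange ang 0.3999999999999999
[0.64791745 0.01774875] mark ang 0.42554129019436704 0.022567363573206975 orange ang 0.4102633371095171
0.030252255499362946
```

The dial is within about 0.015 rad of the orange line. The offset in the picture is parallax from the raised mark. Next I'll move over the button.

Request:
step_arm:
  targets:
    - [[-0.9, 0.22, 0], 0, 0]
    - [[-0.9, 0.22, 0], 0, 0]
    - [[0, 0, -0.8], 0, 0]
    - [[0, 0, -0.8], 0, 0]
    - [[0, 0, -0.25], 0, 0]
    - [[0, 0, 0], 0, 0]
    - [[0, 0, 0], 0, 0]

```text
time: 11.72
eef_pos: [0.5898, 0.0798, 0.1113]
orientation: [0.001, -0.124, 0.992, -0.0]
contact_force: [0.4, 0.2, 0.2]
opening: -0.0001
gripper_force: 0.0
```

Request:
step_arm:
  targets:
    - [[-0.04, 0.02, -0.15], 0, 0]
    - [[0, 0, -0.1], 0, 0]
    - [[0, 0, -0.04], 0, 0]
    - [[0, 0, -0.03], 0, 0]
    - [[0, 0, 0], 0, 0]
    - [[0, 0, 0], 0, 0]

```text
time: 12.48
eef_pos: [0.5863, 0.0811, 0.0912]
orientation: [0.001, -0.124, 0.992, 0.0]
contact_force: [-1.8, -0.0, 6.4]
opening: 0.0002
gripper_force: 3.1
```

Request:
step_arm:
  targets:
    - [[0, 0, -0.03], 0, 0]
    - [[0, 0, -0.02], 0, 0]
    - [[0, 0, 0], 0, 0]
    - [[0, 0, 0], 0, 0]

```text
time: 12.98
eef_pos: [0.5864, 0.0811, 0.0908]
orientation: [0.001, -0.124, 0.992, -0.0]
contact_force: [-7.7, 1.1, 21.3]
opening: -0.0003
gripper_force: 10.8
```

The button is fully in: the force rose to 21 N with no further travel. I'll lift off and check everything.

Request:
step_arm:
  targets:
    - [[0, 0, 0.25], 0, 0]
    - [[0, 0, 0.8], 0, 0]
    - [[0, 0, 0.8], 0, 0]
    - [[0.9, -0.22, 0.3], 0, 0]
    - [[0.9, -0.22, 0], 0, 0]
    - [[0, 0, 0], 0, 0]
    - [[0, 0, 0], 0, 0]

```text
time: 13.85
eef_pos: [0.6933, 0.0545, 0.2148]
orientation: [-0.001, -0.124, 0.992, 0.0]
contact_force: [-0.2, 0.6, -0.1]
opening: 0.0001
gripper_force: 0.0
```

```bash
python3 look.py w8
python3 - <<'E'
from h import *
p=cv2.imread('pics/w8.png');m=ctrl.camera_model('wrist');h=cv2.cvtColor(p,cv2.COLOR_BGR2HSV)
t,_,mt=snap('top','t8.png');ht=cv2.cvtColor(t,cv2.COLOR_RGB2HSV)
def big(k):
    N,_,st,ce=cv2.connectedComponentsWithStats(k);i=1+np.argmax(st[1:,4]);return ce[i]
g=big(cv2.inRange(h,(50,100,80),(85,255,255)));gt=big(cv2.inRange(ht,(50,100,80),(85,255,255))[150:255,150:270])+[150,150]
print(g,gt,two(ray(m,*g,True),ray(mt,*gt)))
E
```

```text
[0.69334253 0.0544869  0.2147929 ]
165 71
orange [ 66.53846154 110.73076923] 52 [0.69341335 0.02882657 0.086     ]Traceback (most recent call last):
  File "<stdin>", line 6, in <module>
  File "<stdin>", line 5, in big
    return _wrapfunc(a, 'argmax', axis=axis, out=out, **kwds)
    return bound(*args, **kwds)
ValueError: attempt to get argmax of an empty sequence
```

View pics/w8.png

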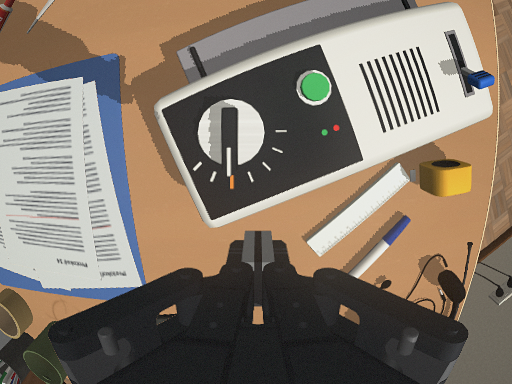

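The lever at (482,80) is back, the mark at (229,160) points at the orange line at (232,183), the button at (315,87) stands proud again, and the laminator has not moved. I'm handing the job in.

```bash
python3 -c "
from workcell import ctrl
print(ctrl.job_done())"
```

```text
the job is handed in; nothing more can be done
None
```

The job is handed in: the lever is at its rear stop, the dial is within about 0.02 rad of the orange line by camera, and the start button was then pressed fully in and came back out, with the laminator not visibly moved.

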